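Kit the bored parts for marking

ROBOT

A 6-joint arm with a two-finger parallel gripper is mounted at the origin on the work surface. World frame = base frame: x ahead of the robot, y to its left, z up, the work surface at z = 0. Lengths are in m, angles in rad, forces in N, time in s.
With the tool pointing down it reaches from about 0.35 to 0.775 m from the base axis. Payload 5.5 kg.
Tool frame: the origin (TCP) lies midway between the tips of the shut fingers; the grasp point (between the pads) lies 19 mm behind it; z points along the fingers, y is the line along which they close (so a half turn about z gives the same grasp; the last joint's range is limited). The gripper opens to 85 mm and grips with 20 to 120 N. Pads are 22 mm wide; open, the fingers measure 114 mm over their backs; the gripper's body (76 mm by 85 mm) begins 54 mm behind the grasp point. The pads swing forward as they close: fully open they stand 13 mm farther back than shut.
Start: joints at [1.122, 0.313, 0.046, 1.304, 0, 1.431], TCP at [0.175, 0.548, 0.231] pointing down, gripper open.
Joint ranges: [-2.76, 2.76], [-0.86, 1.69], [-1.03, 1.26], [-2.2, 2.34], [-1.47, 1.5], [-3.14, 3.14]. Speed limits (rad/s): [2.57, 2.57, 3.14, 3.14, 3.14, 3.14].

INTERFACE

Orientations are given as a unit quaternion [w, x, y, z].
In Python, from workcell import telemetry, imaging, env gives the robot as it stands. The module is installed in compiled form; this text tells all that it offers.
- The arm moves only by the tool step_arm, never from a script. Its argument "moves" is a list of rows, each a list of 3 entries, a list of its own where there are three numbers: the shift along the tool's x, y, z in mm, then the turn, a rotation vector about the tool's x, y, z in rad, then the finger opening in mm, from 0 to 85.4. A call has 1 to 8 rows; each row is the pose to reach, as a shift and turn from the pose commanded when the call began, along the tool's axes at that moment; what a row does not reach only later rows make up. A row lasts 1/12 s, in which the tool goes at most 41.7 mm and 7.16 degrees, less where a joint would pass 70% of its speed; a pose out of reach is approached as far as the arm can. A call with a gripper value outside its range is refused whole. The fingers move at their own pace and stop on an object; "grip_force" is the grip in N (left out, the last holds). Time passes only in rows, so rows that repeat a pose let the fingers close. It gives the time, the measured TCP pose, the force, the opening and the grip force at its end, in the units of the state.
- telemetry.get_state(): the state, without advancing time (a new reading comes with each control period).
- imaging.read_camera(name): name is "side" or "top"; returns the picture (384x512x3 uint8, red, green, blue); there is no depth.
- imaging.camera_params(name): a dict with "camera_matrix" (3x3 intrinsics, pixels), "pose" (4x4, takes a point from camera to world coordinates). Camera axes: x right, y up, looking along -z (the intrinsics and any distortion apply to the point x, -y, -z); pixel columns grow to the right and rows downward; lengths in m; the calibration is good to about 2 mm. A picture is of the moment at which its call begins. camera_params takes no time and is no camera call.
- env.hand_in(): hands the job in; it is judged then, once.
The state is a dict: "clock": time; "joint_pos": joint angles; "qvel": joint speeds; "tau": joint torques, N m; "tcp_pos": TCP position; "orientation": TCP orientation; "wrist_force": force on the tool from outside, world axes, zero at the start; "ft_torque": the same for the moment, N m; "finger_gap": finger opening in m; "grip_force": force on a finger pad.
Only numpy, scipy, OpenCV 4.12 (cv2) and the standard library are available. Lean on these libraries where they do the work, as an engineer would, in place of code of your own. Each camera call takes 0.05 s, during which the arm holds its last target. There are 200 camera calls.

TASK

Gather the three finished parts, the ones with a hole bored into the top of the hub, into the grey kit tray: each goes upright and flat on the floor of the pocket whose shape matches its flange (round, square or oblong). Set them down gently without dropping them, and leave the three solid, unbored blanks standing where they are.

Things in the scene. Friction and masses are not known exactly. Their poses are not given: they have to be found in the camera images.
- round_part_mid (a point): finished aluminium part with round flange 56 mm in diameter, 6 mm thick, lying at the bottom; from its middle rises a round hub 36 mm in diameter to a total height of 60 mm, with an open 24 mm bore down into its top (seen from above: a ring with a dark hole). 120 g nominal, loose, upright on the bench. Point: on the hub axis half-way up, 30 mm above the underside; z up along the hub. Grip the hub (36 mm) from above.
- round_blank_mid (a point): look-alike blank: same metal, same outside sizes (round flange 56 mm in diameter, 6 mm thick, hub 36 mm in diameter, 60 mm tall) but the hub is solid, with no hole in its plain flat top. 190 g nominal, loose. Point: on the hub axis half-way up, 30 mm above the underside; z up. To be left where it stands.
- square_part_mid (a point): finished aluminium part with square flange 56 x 56 mm (sides along its x and y), 6 mm thick, lying at the bottom; from its middle rises a round hub 36 mm in diameter to a total height of 60 mm, with an open 24 mm bore down into its top (seen from above: a ring with a dark hole). 120 g nominal, loose, upright on the bench. Point: on the hub axis half-way up, 30 mm above the underside; z up along the hub. Grip the hub (36 mm) from above.
- square_blank_mid (a point): look-alike blank: same metal, same outside sizes (square flange 56 x 56 mm (sides along its x and y), 6 mm thick, hub 36 mm in diameter, 60 mm tall) but the hub is solid, with no hole in its plain flat top. 190 g nominal, loose. Point: on the hub axis half-way up, 30 mm above the underside; z up. To be left where it stands.
- long_part_mid (a point): finished aluminium part with oblong round-ended flange 40 mm (its x) x 76 mm (its y), 6 mm thick, lying at the bottom; from its middle rises a round hub 36 mm in diameter to a total height of 60 mm, with an open 24 mm bore down into its top (seen from above: a ring with a dark hole). 120 g nominal, loose, upright on the bench. Point: on the hub axis half-way up, 30 mm above the underside; z up along the hub. Grip the hub (36 mm) from above.
- long_blank_mid (a point): look-alike blank: same metal, same outside sizes (oblong round-ended flange 40 mm (its x) x 76 mm (its y), 6 mm thick, hub 36 mm in diameter, 60 mm tall) but the hub is solid, with no hole in its plain flat top. 190 g nominal, loose. Point: on the hub axis half-way up, 30 mm above the underside; z up. To be left where it stands.
- round_nest: blue block 90 mm (x) x 106 mm (y) x 14 mm, fixed in the grey tray, with a round pocket 74 mm in diameter in the middle of its top, 10 mm deep, with a black floor: the place of the finished part with the round flange. Origin: centre of its underside, on the tray floor, 4 mm above the bench; pocket floor 4 mm above the origin, block top 14 mm above it; x along the tray, z up.
- square_nest: blue block 90 mm (x) x 106 mm (y) x 14 mm, fixed in the grey tray, with a square pocket 74 x 74 mm (sides along its x and y) in the middle of its top, 10 mm deep, with a black floor: the place of the finished part with the square flange. Origin: centre of its underside, on the tray floor, 4 mm above the bench; pocket floor 4 mm above the origin, block top 14 mm above it; x along the tray, z up.
- long_nest: blue block 90 mm (x) x 106 mm (y) x 14 mm, fixed in the grey tray, with an oblong rectangular pocket 58 mm (its x) x 90 mm (its y) in the middle of its top, 10 mm deep, with a black floor: the place of the finished part with the oblong flange. Origin: centre of its underside, on the tray floor, 4 mm above the bench; pocket floor 4 mm above the origin, block top 14 mm above it; x along the tray, z up.
- tray: grey kit tray 296 mm (x) x 124 mm (y), rim 16 mm high, fixed to the bench; the three blue pocket blocks stand in a row along its x, 94 mm apart, in any order. Origin: centre of its underside, on the bench.
Mind the look-alikes: they are no part of the job. Leave any orange look-alike of the part that bears long_part_mid alone.

How it is judged:
At the end, for the whole second after the job is handed in: Each finished part stands flat in its own pocket: axis within 15 mm of the block centre, mid-point 29 to 38 mm above the block underside, tilt under 0.10 rad, at rest (under 0.02 m/s), released; each blank upright (tilt under 0.10 rad), within 20 mm of its start (horizontal distance between round_part_mid and round_nest below 0.015 m and z of round_part_mid in the frame of round_nest between 0.029 and 0.038 m and angle between each of round_part_mid, square_part_mid, long_part_mid, round_blank_mid, square_blank_mid, long_blank_mid's own z axis and vertical below 0.1 rad and linear speed of each of round_part, square_part, long_part below 0.02 m/s and contact force between the fingers and round_part below 0.1 N and horizontal distance between square_part_mid and square_nest below 0.015 m and z of square_part_mid in the frame of square_nest between 0.029 and 0.038 m and contact force between the fingers and square_part below 0.1 N and horizontal distance between long_part_mid and long_nest below 0.015 m and z of long_part_mid in the frame of long_nest between 0.029 and 0.038 m and contact force between the fingers and long_part below 0.1 N and distance of each of round_blank_mid, square_blank_mid, long_blank_mid from where it was at the start of the episode below 0.02 m); the robot touches nothing.
It fails at once if a finished part was dropped or thrown (faster than 0.7 m/s while not held, a fall of about 25 mm) ((linear speed of round_part above 0.7 m/s and contact force between the fingers and round_part below 0.05 N) or (linear speed of square_part above 0.7 m/s and contact force between the fingers and square_part below 0.05 N) or (linear speed of long_part above 0.7 m/s and contact force between the fingers and long_part below 0.05 N)).
It fails at once if a solid blank was moved more than 20 mm (distance of any of round_blank_mid, square_blank_mid, long_blank_mid from where it was at the start of the episode above 0.02 m).
It also fails if it takes over 83 s, if anything falls off the work surface, if the arm or the gripper's body presses on something with over 40 N, if the wrist force passes 120 N, or if a joint passes its speed limit or range.

## Working session

There is one attempt and no reset: what is moved stays moved. The work goes in short steps, Python scripts to look and compute and a tool call to move; the robot and the scene stay as the last step left them, time stands still between calls to the robot, and variables do not carry over. Pictures are saved under pics/ and viewed, at most 14 in all, crops included, and the job is handed in when it is done.

Besides the shell and the picture viewer there is one more tool, called after "Call:" as name(argument=value, ...) on one line, values as JSON. step_arm: Moves the arm, as the interface text tells. Its arguments: {"type":"object","properties":{"moves":{"type":"array"},"grip_force":{"type":"number"}},"required":["moves"]}

```bash
mkdir -p pics
python3 - <<'E'
from workcell import telemetry, imaging, env
import cv2,numpy as np
np.set_printoptions(precision=4,suppress=True)
for n in("top","side"):
    im=imaging.read_camera(n);cv2.imwrite(f"pics/{n}0.png",im[:,:,::-1])
    p=imaging.camera_params(n);print(n,p)
s=telemetry.get_state();print(s['clock'],s['tcp_pos'],s['orientation'],s['finger_gap'])
E
```

```text
top {'camera_matrix': array([[349.096 ,   0.    , 251.664 ],
       [  0.    , 349.096 , 186.1133],
       [  0.    ,   0.    ,   1.    ]]), 'pose': array([[ 0.0002,  0.99  , -0.1407,  0.3853],
       [-0.9999,  0.0017,  0.0106,  0.0595],
       [ 0.0108,  0.1407,  0.99  ,  0.7916],
       [ 0.    ,  0.    ,  0.    ,  1.    ]])}
side {'camera_matrix': array([[421.1695,   0.    , 259.7942],
       [  0.    , 421.1695, 188.7091],
       [  0.    ,   0.    ,   1.    ]]), 'pose': array([[ 0.9889,  0.121 , -0.0866,  0.415 ],
       [-0.148 ,  0.74  , -0.6561, -0.5647],
       [-0.0153,  0.6616,  0.7497,  0.743 ],
       [ 0.    ,  0.    ,  0.    ,  1.    ]])}
0.1 [0.1746 0.5474 0.2305] [-0.0002  0.1538  0.9881 -0.0008] 0.08543755489996778
```

View pics/top0.png

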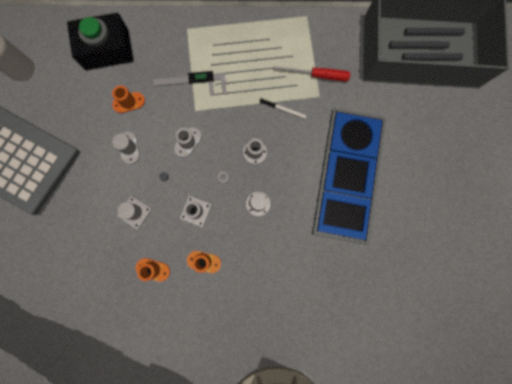

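View pics/side0.png

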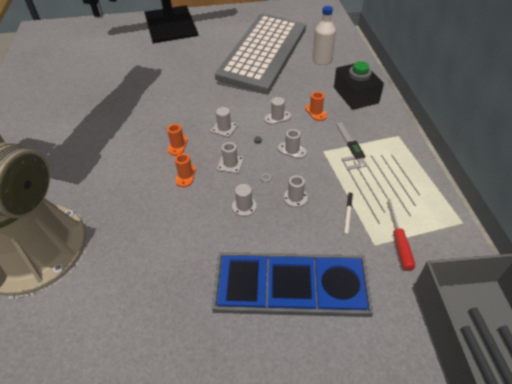

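The bored candidates are the oblong at (186,137), round at (255,149) and square at (195,210). The solid blanks are at (125,143), (130,210) and (258,203). The orange look-alikes at (127,98), (150,270) and (204,262) are to be ignored. I'll check this in a close crop and measure.

```bash
cat > h.py <<'E'
import numpy as np,cv2
from workcell import telemetry, imaging, env
np.set_printoptions(precision=4,suppress=True)
def ray(n,uv,z):
    p=imaging.camera_params(n);K=p['camera_matrix'];T=p['pose']
    d=np.linalg.inv(K)@[uv[0],uv[1],1];d=T[:3,:3]@[d[0],-d[1],-d[2]];o=T[:3,3]
    return o+d*(z-o[2])/d[2]
def proj(n,X):
    p=imaging.camera_params(n);K=p['camera_matrix'];T=p['pose']
    c=T[:3,:3].T@(np.array(X)-T[:3,3]);q=K@[c[0],-c[1],-c[2]];return q[:2]/q[2]
E
python3 - <<'E'
from h import *
t=cv2.imread('pics/top0.png');s=cv2.imread('pics/side0.png')
a=cv2.resize(t[115:235,100:280],None,fx=4.4,fy=4.4,interpolation=cv2.INTER_CUBIC);cv2.imwrite('pics/ct.png',a)
b=cv2.resize(s[85:220,200:330],None,fx=4.4,fy=4.4,interpolation=cv2.INTER_CUBIC);cv2.imwrite('pics/cs.png',b)
# bright mask blobs
hsv=cv2.cvtColor(t,cv2.COLOR_BGR2HSV)
m=((hsv[:,:,2]>145)&(hsv[:,:,1]<40)).astype(np.uint8)
n,l,st,c=cv2.connectedComponentsWithStats(m)
for i in range(1,n):
    if 40<st[i,4]<1500: print(st[i],c[i],ray('top',c[i],0.03)[:2])
# nests
b=cv2.inRange(hsv,(100,120,60),(130,255,255))
k=cv2.morphologyEx(b,cv2.MORPH_CLOSE,np.ones((3,3)))
cs,hi=cv2.findContours(b,cv2.RETR_CCOMP,cv2.CHAIN_APPROX_NONE)
for q,h in zip(cs,hi[0]):
    if cv2.contourArea(q)>300:
        P=np.array([ray('top',p[0],0.018)[:2] for p in q],np.float32)
        print('hole' if h[3]>=0 else 'outer',cv2.contourArea(q),cv2.minAreaRect(q)[0],cv2.minAreaRect(P))
E
```

```text
[213  81  10  13  93] [217.      87.1828] [0.7226 0.1309]
[276 105  30  13 112] [290.8125 110.8125] [ 0.6668 -0.0378]
[  0 128  11   9  68] [  4.9853 132.0588] [0.6147 0.6029]
[188 128  13  15  77] [195.2468 134.039 ] [0.6115 0.1782]
[ 11 134  11  10  69] [ 16.2174 138.4203] [0.6001 0.5766]
[113 134  14  14 152] [120.     140.7829] [0.5954 0.3457]
[ 23 140  11  10  72] [ 27.6667 144.6389] [0.586  0.5499]
[  5 143  11  10  69] [  9.6667 147.4638] [0.5794 0.5891]
[175 143  17  13  99] [181.3737 150.3232] [0.574  0.2082]
[ 34 147  11  10  74] [ 39.0811 151.1351] [0.5712 0.5234]
[ 16 149  11  10  72] [ 20.9722 153.7083] [0.5653 0.5628]
[121 150  17  13  95] [129.9368 156.7895] [0.5589 0.3218]
[  0 152   9  10  63] [  3.254  156.4921] [0.5588 0.6012]
[ 45 153  12  10  76] [ 50.4605 157.3947] [0.5571 0.4972]
[257 153  10  10  43] [261.6279 157.6744] [0.5577 0.0291]
[ 28 156  10  10  72] [ 32.4722 160.3194] [0.5504 0.5362]
[  9 158  11  11  72] [ 14.3056 163.0417] [0.5441 0.5755]
[ 39 162  11  10  77] [ 43.9481 166.5325] [0.5364 0.5098]
[ 21 165  11  10  76] [ 25.8947 169.5   ] [0.5297 0.54
[... 542 characters left out ...]
] [130.9231 211.7151] [0.4369 0.3137]
[250 211  15   5  53] [257.0755 213.    ] [0.4344 0.0395]
outer 5590.0 (350.5244445800781, 175.345458984375) ((0.5240477323532104, -0.17130690813064575), (0.10773736983537674, 0.2777438759803772), 79.45015716552734)
hole 995.5 (344.27685546875, 214.9312286376953) ((0.4312675893306732, -0.15387313067913055), (0.09030074626207352, 0.05841328576207161), 80.04615020751953)
hole 995.0 (350.39190673828125, 174.14865112304688) ((0.5233923196792603, -0.17143556475639343), (0.07428091019392014, 0.074238620698452), 79.5264663696289)
hole 726.0 (356.5, 134.5) ((0.6154685020446777, -0.18923401832580566), (0.07106239348649979, 0.07106268405914307), 44.40724563598633)
```

View pics/ct.png

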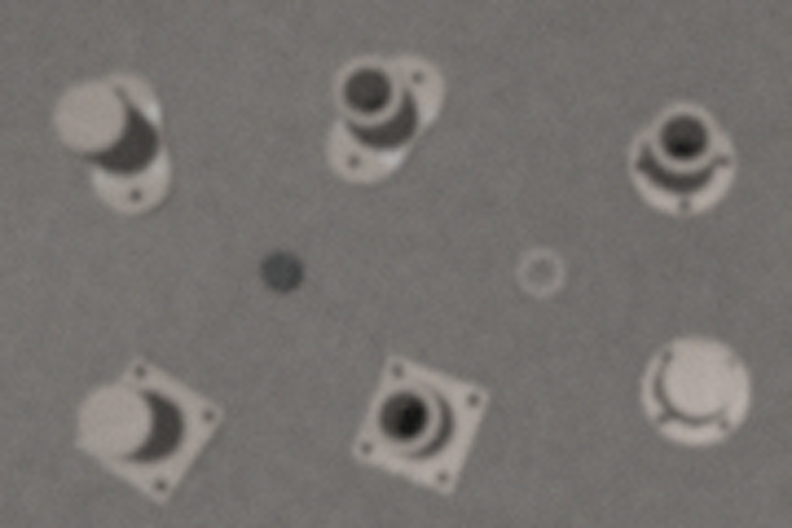

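View pics/cs.png

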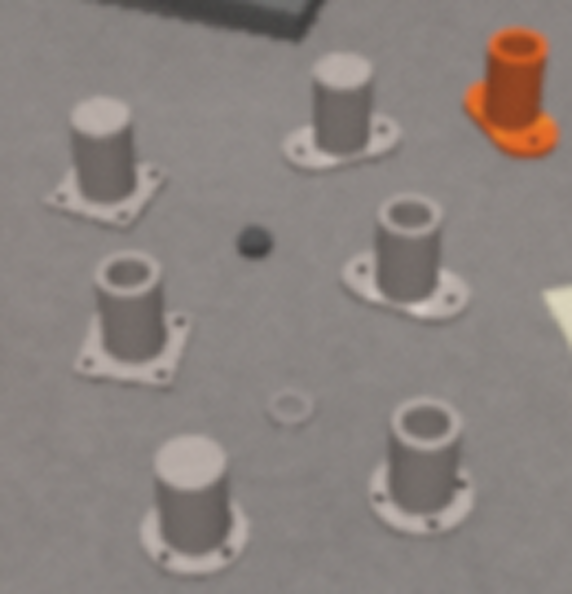

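Run:
```python
from h import *
T=lambda x,y:np.array([100+x/4.4-.4,115+y/4.4-.4]); S=lambda x,y:np.array([200+x/4.4-.4,85+y/4.4-.4])
for n,a,b in(('long',(369,90),(410,215)),('round',(684,136),(427,425)),('square',(405,416),(130,273)),('Blong',(90,118),(343,71)),('Bsq',(116,423),(101,117)),('Brnd',(702,384),(190,462))):
    print(n,ray('top',T(*a),.06)[:2],ray('side',S(*b),.06)[:2])
h=[ray('top',T(*p),.006)[:2] for p in((418,77),(353,161))];d=h[0]-h[1];print('long mid',sum(h)/2,np.hypot(*d),np.degrees(np.arctan2(d[1],d[0])))
h=[ray('side',S(*p),.006)[:2] for p in((450,299),(362,270))];d=h[0]-h[1];print('long mid side',sum(h)/2,np.hypot(*d),np.degrees(np.arctan2(d[1],d[0])))
h=[ray('top',T(*p),.006)[:2] for p in((398,370),(474,400),(443,478),(366,449))]
print('sq mid',sum(h)/4)
for i in range(4):
    d=h[(i+1)%4]-h[i];print(np.hypot(*d),np.degrees(np.arctan2(d[1],d[0]))%90)
h=[ray('top',T(*p),.006)[:2] for p in((642,162),(728,162),(684,204))];print('round mid',sum(h[:2])/2,h)
for n,c in(('long',(.4313,-.1539)),('sq',(.5234,-.1714)),('round',(.6155,-.1892))):
    print(n,proj('side',(*c,.018)))
s=cv2.imread('pics/side0.png');b=cv2.inRange(cv2.cvtColor(s,cv2.COLOR_BGR2HSV),(100,120,60),(130,255,255))
cs,hi=cv2.findContours(b,cv2.RETR_CCOMP,cv2.CHAIN_APPROX_NONE)
for q,h in zip(cs,hi[0]):
    if h[3]>=0 and cv2.contourArea(q)>300:
        P=np.array([ray('side',p[0],0.014)[:2] for p in q],np.float32);print(cv2.minAreaRect(P))
s=telemetry.get_state()
from scipy.spatial.transform import Rotation as R
q=s['orientation'];print(R.from_quat([*q[1:],q[0]]).as_matrix(),s['joint_pos'])
```

```text
long [0.6003 0.1988] [0.6001 0.198 ]
round [0.5776 0.0444] [0.577  0.0418]
square [0.4404 0.1773] [0.4418 0.1767]
Blong [0.5857 0.3343] [0.5864 0.3329]
Bsq [0.4369 0.3141] [0.4384 0.3133]
Brnd [0.4558 0.0359] [0.4573 0.0365]
long mid [0.6006 0.1999] 0.056115388264382095 -35.86807594074387
long mid side [0.6002 0.1995] 0.05552288091452209 -35.44841645267389
sq mid [0.4403 0.1781]
0.04212374182201445 68.5841180416743
0.042477440078414315 69.29800379115574
0.04209466443972641 69.60153295576534
0.04322528087461434 69.33299527449398
round mid [0.5778 0.0427] [array([0.5777, 0.0653]), array([0.5779, 0.0202]), array([0.5553, 0.0433])]
long [242.4107 278.5526]
sq [290.984  279.8773]
round [340.0219 281.3518]
((0.6162594556808472, -0.1890350878238678), (0.06896141171455383, 0.07031036913394928), 34.551780700683594)
((0.5239847898483276, -0.17280621826648712), (0.06942036747932434, 0.07464408874511719), 80.38770294189453)
((0.4311428964138031, -0.1551908552646637), (0.08737321943044662, 0.058426935225725174), 79.55226135253906)
[[-0.9527  0.3039 -0.0007]
 [ 0.3039  0.9527 -0.0015]
 [ 0.0002 -0.0017 -1.    ]] [ 1.1224  0.3139  0.0451  1.3036 -0.      1.4312]
```

Both views agree to about 2 mm. The bored parts are long (0.600,0.199), round (0.577,0.043) and square (0.441,0.177), and the blanks are clearly different. I'm moving to the long part first.

Call:
step_arm(moves=[[[-512,-203,100],[0,0,-1.257],65],[[-512,-203,100],[0,0,-1.257],65],[[-512,-203,100],[0,0,-1.257],65],[[-512,-203,100],[0,0,-1.257],65],[[-512,-203,100],[0,0,-1.257],65],[[-512,-203,100],[0,0,-1.257],65],[[-512,-203,100],[0,0,-1.257],65],[[-512,-203,100],[0,0,-1.257],65]], grip_force=40)

```text
clock: 0.77
tcp_pos: [0.4086, 0.3564, 0.1761]
orientation: [-0.0, -0.302, 0.953, -0.0]
wrist_force: [-0.3, 0.8, -1.0]
finger_gap: 0.0651
grip_force: 0.0
```

```bash
cat > go.py <<'E'
import sys
from h import *
from scipy.spatial.transform import Rotation as R
# usage: go.py x y z psi_deg (psi = direction of tool y, mod 180)
s=telemetry.get_state();q=s['orientation'];r=R.from_quat([*q[1:],q[0]])
x,y,z,psi=map(float,sys.argv[1:5]);p=np.radians(psi)
M=r.as_matrix();cur=np.degrees(np.arctan2(M[1,1],M[0,1]))
if abs((psi-cur+180)%360-180)>90:p+=np.pi
Y=np.array([np.cos(p),np.sin(p),0]);Z=np.array([0,0,-1.]);G=R.from_matrix(np.c_[np.cross(Y,Z),Y,Z])
print('t',s['clock'],'tcp',s['tcp_pos'],'yaw',cur,'gap',s['finger_gap'],'F',s['wrist_force'],'grip',s['grip_force'])
print('shift mm',r.inv().apply(np.array([x,y,z])-s['tcp_pos'])*1e3,'turn',(r.inv()*G).as_rotvec())
E
python3 go.py .6003 .1988 .12 144.3
```

```text
t 0.7667 tcp [0.4086 0.3564 0.1761] yaw 125.12901197220054 gap 0.06509334310413209 F [-0.267   0.8398 -1.0138] grip 0.0
shift mm [ -66.1089 -239.2286   56.0813] turn [ 0.0002 -0.0005 -0.3346]
```

Call:
step_arm(moves=[[[-66,-239,56],[0,0,-0.335],65],[[-66,-239,56],[0,0,-0.335],65],[[-66,-239,56],[0,0,-0.335],65],[[-66,-239,56],[0,0,-0.335],65],[[-66,-239,56],[0,0,-0.335],65],[[-66,-239,56],[0,0,-0.335],65],[[-66,-239,56],[0,0,-0.335],65],[[-66,-239,56],[0,0,-0.335],65]])

```text
clock: 1.43
tcp_pos: [0.5998, 0.1965, 0.1188]
orientation: [-0.001, -0.452, 0.892, 0.0]
wrist_force: [-0.1, 1.4, 0.9]
finger_gap: 0.0649
grip_force: 0.0
```

```bash
python3 go.py .6003 .1988 .018 144.3
```

```text
t 1.4333 tcp [0.5998 0.1965 0.1188] yaw 143.72759150069456 gap 0.06491455372600873 F [-0.1489  1.403   0.8832] grip 0.0
shift mm [ -2.2995   0.796  100.7628] turn [ 0.0012 -0.0017 -0.01  ]
```

Call:
step_arm(moves=[[[-1,1,25],[0,0,0],65],[[-1,1,50],[0,0,0],65],[[-1,1,70],[0,0,0],65],[[-1,1,85],[0,0,0],65],[[-1,1,95],[0,0,0],65],[[-1,1,100],[0,0,0],65],[[-1,1,100],[0,0,0],65],[[-1,1,100],[0,0,0],65]])

```text
clock: 2.1
tcp_pos: [0.5981, 0.2014, 0.0214]
orientation: [0.0, -0.454, 0.891, -0.0]
wrist_force: [0.5, 0.3, 0.8]
finger_gap: 0.0649
grip_force: 0.0
```

```bash
python3 go.py .6003 .1988 .018 144.3; python3 -c "
from h import *
cv2.imwrite('pics/s1.png',cv2.resize(imaging.read_camera('side')[60:240,180:420,::-1],None,fx=3,fy=3))"
```

```text
t 2.1 tcp [0.5981 0.2014 0.0214] yaw 144.03160386234865 gap 0.06487836598322964 F [0.5304 0.2558 0.8194] grip 0.0
shift mm [ 0.8088 -3.2494  3.4501] turn [-0.0003  0.0006 -0.0047]
```

View pics/s1.png

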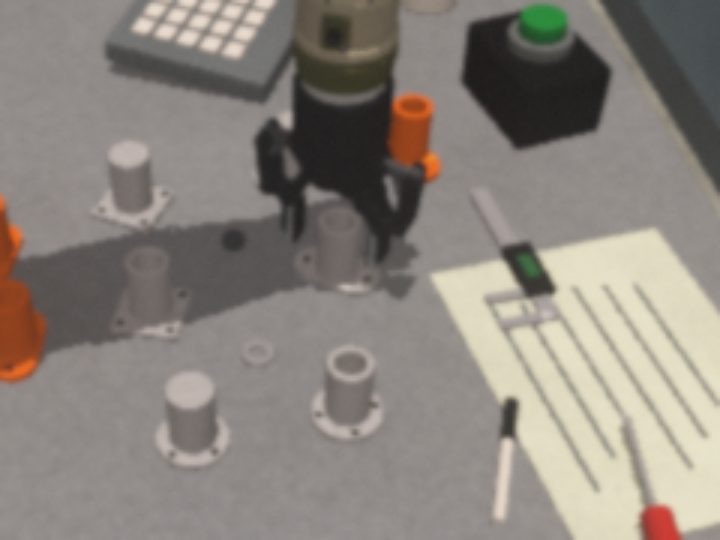

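The open fingers straddle the oblong bored hub (crop 340,235). I'll centre by 3 mm and grip.

Call:
step_arm(moves=[[[1,-3,2],[0,0,0],65],[[1,-3,2],[0,0,0],50],[[1,-3,2],[0,0,0],40],[[1,-3,2],[0,0,0],30],[[1,-3,2],[0,0,0],30],[[1,-3,2],[0,0,0],30],[[1,-3,2],[0,0,0],30],[[1,-3,2],[0,0,0],30]], grip_force=40)

```text
clock: 2.82
tcp_pos: [0.6005, 0.1981, 0.0194]
orientation: [0.001, -0.454, 0.891, -0.0]
wrist_force: [0.9, -0.4, 4.6]
finger_gap: 0.034
grip_force: 40.9
```

```bash
python3 go.py .4312 -.1545 .13 79.5
```

```text
t 2.8167 tcp [0.6005 0.1981 0.0194] yaw 143.98059841867132 gap 0.03399322700497059 F [ 0.8568 -0.399   4.6267] grip 40.89560815365985
shift mm [ 384.7054  -70.5173 -110.8445] turn [-0.0004  0.0014  1.1254]
```

Call:
step_arm(moves=[[[0,0,-8],[0,0,0],30],[[0,0,-25],[0,0,0],30],[[0,0,-50],[0,0,0],30],[[0,0,-78],[0,0,0],30],[[0,0,-98],[0,0,0],30],[[0,0,-108],[0,0,0],30],[[0,0,-111],[0,0,0],30],[[0,0,-111],[0,0,0],30]])

```text
clock: 3.48
tcp_pos: [0.6, 0.1982, 0.1299]
orientation: [0.0, -0.454, 0.891, -0.0]
wrist_force: [-0.5, -0.0, -1.5]
finger_gap: 0.034
grip_force: 40.2
```

```bash
python3 go.py .4312 -.1545 .13 79.5
```

```text
t 3.4833 tcp [0.6    0.1982 0.1299] yaw 143.9903591112771 gap 0.034004357510885125 F [-0.5457 -0.0199 -1.4536] grip 40.209325823234394
shift mm [384.5334 -70.84    -0.2469] turn [0.     0.0004 1.1256]
```

Call:
step_arm(moves=[[[10,-2,0],[0,0,0.03],30],[[30,-6,0],[0,0,0.1],30],[[56,-10,0],[0,0,0.2],30],[[84,-16,0],[0,0,0.3],30],[[112,-21,0],[0,0,0.4],30],[[140,-26,0],[0,0,0.5],30],[[168,-31,0],[0,0,0.6],30],[[194,-36,0],[0,0,0.7],30]])

```text
clock: 4.15
tcp_pos: [0.5121, 0.0186, 0.1277]
orientation: [-0.002, -0.118, 0.993, 0.0]
wrist_force: [1.1, -0.1, -1.0]
finger_gap: 0.0341
grip_force: 40.2
```

```bash
python3 go.py .4312 -.1545 .13 79.5
```

```text
t 4.15 tcp [0.5121 0.0186 0.1277] yaw 103.5019541640628 gap 0.0341164535342673 F [ 1.1034 -0.0526 -0.9691] grip 40.211866213940084
shift mm [ 119.0755 -149.4261   -2.0114] turn [ 0.0003 -0.0041  0.4189]
```

Call:
step_arm(moves=[[[16,-21,-1],[0,0,0.07],30],[[34,-43,-2],[0,0,0.16],30],[[52,-65,-2],[0,0,0.25],30],[[70,-88,-2],[0,0,0.33],30],[[88,-110,-2],[0,0,0.4],30],[[104,-130,-2],[0,0,0.419],30],[[115,-144,-2],[0,0,0.419],30],[[119,-149,-2],[0,0,0.419],30]])

```text
clock: 4.82
tcp_pos: [0.4325, -0.1547, 0.13]
orientation: [-0.002, 0.09, 0.996, 0.0]
wrist_force: [-0.3, -0.5, -1.5]
finger_gap: 0.0341
grip_force: 40.2
```

```bash
python3 go.py .4312 -.1545 .034 79.5
```

```text
t 4.8167 tcp [ 0.4325 -0.1547  0.13  ] yaw 79.61663916142919 gap 0.03407738588484575 F [-0.2751 -0.542  -1.5165] grip 40.2097446215339
shift mm [ 0.9926 -0.1071 96.0153] turn [ 0.0004 -0.0035  0.002 ]
```

Call:
step_arm(moves=[[[1,0,15],[0,0,0],30],[[1,0,35],[0,0,0],30],[[1,0,55],[0,0,0],30],[[1,0,70],[0,0,0],30],[[1,0,80],[0,0,0],30],[[1,0,88],[0,0,0],30],[[1,0,93],[0,0,0],30],[[1,0,96],[0,0,0],30]])

```text
clock: 5.48
tcp_pos: [0.4335, -0.1524, 0.0347]
orientation: [-0.001, 0.088, 0.996, 0.0]
wrist_force: [-0.3, 0.0, -0.7]
finger_gap: 0.0341
grip_force: 40.2
```

```bash
python3 go.py .4312 -.1545 .028 79.5; python3 -c "
from h import *
cv2.imwrite('pics/s2.png',cv2.resize(imaging.read_camera('side')[160:330,180:400,::-1],None,fx=3,fy=3))"
```

```text
t 5.4833 tcp [ 0.4335 -0.1524  0.0347] yaw 79.86823631039844 gap 0.03405560817505868 F [-0.3127  0.0305 -0.6674] grip 40.22232366842218
shift mm [ 1.8719 -2.4978  6.6859] turn [ 0.0008 -0.0017  0.0064]
```

View pics/s2.png

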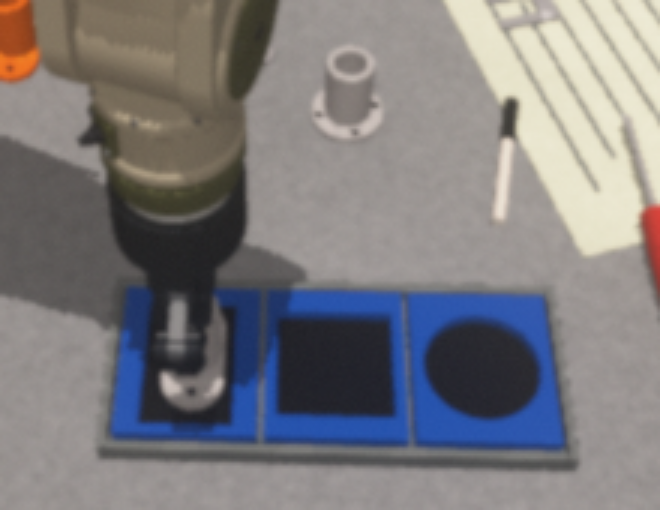

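The oblong flange (crop 190,385) is inside its pocket and aligned. I'll lower the last few millimetres.

Call:
step_arm(moves=[[[2,-2,1],[0,0,0],30],[[2,-2,3],[0,0,0],30],[[2,-2,4],[0,0,0],30],[[2,-2,5],[0,0,0],30],[[2,-2,6],[0,0,0],30],[[2,-2,7],[0,0,0],30],[[2,-2,7],[0,0,0],30],[[2,-2,7],[0,0,0],30]])

```text
clock: 6.2
tcp_pos: [0.4319, -0.1546, 0.0287]
orientation: [0.0, 0.088, 0.996, 0.0]
wrist_force: [-0.6, -0.3, -1.5]
finger_gap: 0.0339
grip_force: 40.2
```

```bash
python3 go.py .4312 -.1545 .0274 79.5
```

```text
t 6.2 tcp [ 0.4319 -0.1546  0.0287] yaw 79.87505066290618 gap 0.03386703328601787 F [-0.5515 -0.2673 -1.4742] grip 40.22257361677475
shift mm [ 0.7293 -0.0664  1.3268] turn [0.0001 0.     0.0065]
```

Still hanging by about 1 mm. I'll lower 2 mm more and then release slowly.

Call:
step_arm(moves=[[[0,0,1],[0,0,0],30],[[0,0,2],[0,0,0],30],[[0,0,2],[0,0,0],30],[[0,0,2],[0,0,0],36],[[0,0,2],[0,0,0],40],[[0,0,2],[0,0,0],48],[[0,0,2],[0,0,0],56],[[0,0,2],[0,0,0],60]])

```text
clock: 6.87
tcp_pos: [0.432, -0.1546, 0.0267]
orientation: [0.0, 0.088, 0.996, 0.0]
wrist_force: [-1.2, 0.5, -0.5]
finger_gap: 0.0601
grip_force: 0.0
```

Call:
step_arm(moves=[[[0,0,0],[0,0,0],60],[[0,0,-15],[0,0,0],60],[[0,0,-35],[0,0,0],60],[[0,0,-60],[0,0,0],60],[[0,0,-85],[0,0,0],60],[[0,0,-100],[0,0,0],60],[[0,0,-105],[0,0,0],60],[[0,0,-105],[0,0,0],60]])

```text
clock: 7.53
tcp_pos: [0.4329, -0.1551, 0.1329]
orientation: [0.001, 0.088, 0.996, -0.001]
wrist_force: [0.9, -0.7, -0.6]
finger_gap: 0.0602
grip_force: 0.0
```

```bash
python3 go.py .5775 .043 .13 79.5
```

```text
t 7.5333 tcp [ 0.4329 -0.1551  0.1329] yaw 79.87325145818829 gap 0.060196609217545154 F [ 0.9292 -0.7259 -0.6311] grip 0.0
shift mm [-107.5189  220.4529    3.0065] turn [-0.0009  0.0028  0.0065]
```

Now the round part.

Call:
step_arm(moves=[[[-15,31,3],[0,0,0],65],[[-32,65,3],[0,0,0],65],[[-49,100,3],[0,0,0],65],[[-66,135,3],[0,0,0],65],[[-83,170,3],[0,0,0],65],[[-99,203,3],[0,0,0],65],[[-107,220,3],[0,0,0],65],[[-107,220,3],[0,0,0],65]])

```text
clock: 8.2
tcp_pos: [0.5771, 0.0465, 0.1265]
orientation: [-0.001, 0.086, 0.996, 0.0]
wrist_force: [-0.6, -1.5, 1.1]
finger_gap: 0.0651
grip_force: 0.0
```

```bash
python3 go.py .5775 .043 .0194 79.5
```

```text
t 8.2 tcp [0.5771 0.0465 0.1265] yaw 80.13284976862542 gap 0.06512163352765259 F [-0.6192 -1.4639  1.0552] grip 0.0
shift mm [ -1.1362  -3.5216 107.0697] turn [ 0.0009 -0.0014  0.011 ]
```

Call:
step_arm(moves=[[[-1,-1,25],[0,0,0],65],[[-1,-1,50],[0,0,0],65],[[-1,-1,75],[0,0,0],65],[[-1,-1,92],[0,0,0],65],[[-1,-1,101],[0,0,0],65],[[-1,-1,107],[0,0,0],65],[[-1,-1,107],[0,0,0],65],[[-1,-1,107],[0,0,0],65]])

```text
clock: 8.87
tcp_pos: [0.5769, 0.0417, 0.022]
orientation: [0.0, 0.088, 0.996, -0.0]
wrist_force: [0.3, -0.3, -0.8]
finger_gap: 0.065
grip_force: 0.0
```

```bash
python3 go.py .5775 .043 .0194 79.5
```

```text
t 8.8667 tcp [0.5769 0.0417 0.022 ] yaw 79.85476258723061 gap 0.0649717655262012 F [ 0.254  -0.3407 -0.7783] grip 0.0
shift mm [-0.4088  1.3798  2.5732] turn [-0.      0.0001  0.0062]
```

Call:
step_arm(moves=[[[0,1,2],[0,0,0],65],[[0,1,2],[0,0,0],50],[[0,1,2],[0,0,0],40],[[0,1,2],[0,0,0],30],[[0,1,2],[0,0,0],30],[[0,1,2],[0,0,0],30],[[0,1,2],[0,0,0],30],[[0,1,2],[0,0,0],30]])

```text
clock: 9.53
tcp_pos: [0.5778, 0.0431, 0.0208]
orientation: [0.001, 0.088, 0.996, 0.0]
wrist_force: [-0.8, 1.1, 7.1]
finger_gap: 0.0356
grip_force: 40.3
```

Call:
step_arm(moves=[[[0,0,-8],[0,0,0],30],[[0,0,-25],[0,0,0],30],[[0,0,-50],[0,0,0],30],[[0,0,-78],[0,0,0],30],[[0,0,-98],[0,0,0],30],[[0,0,-108],[0,0,0],30],[[0,0,-111],[0,0,0],30],[[0,0,-111],[0,0,0],30]])

```text
clock: 10.2
tcp_pos: [0.5771, 0.043, 0.131]
orientation: [0.0, 0.088, 0.996, 0.0]
wrist_force: [0.1, -0.2, -1.3]
finger_gap: 0.0356
grip_force: 40.1
```

```bash
python3 go.py .6158 -.1892 .13 79.5
```

```text
t 10.2 tcp [0.5771 0.043  0.131 ] yaw 79.87552024106844 gap 0.035574492677703115 F [ 0.054  -0.2466 -1.3087] grip 40.127566270530224
shift mm [ -78.9451 -221.7685    1.0637] turn [0.0001 0.0007 0.0066]
```

Call:
step_arm(moves=[[[-5,-14,0],[0,0,0],30],[[-15,-44,0],[0,0,0],30],[[-29,-81,0],[0,0,0],30],[[-43,-119,0],[0,0,0],30],[[-56,-156,0],[0,0,0],30],[[-68,-190,0],[0,0,0],30],[[-76,-213,0],[0,0,0],30],[[-79,-222,0],[0,0,0],30]])

```text
clock: 10.87
tcp_pos: [0.6149, -0.1931, 0.128]
orientation: [-0.001, 0.09, 0.996, 0.0]
wrist_force: [-0.4, 0.1, -1.1]
finger_gap: 0.0357
grip_force: 40.2
```

Call:
step_arm(moves=[[[0,0,10],[0,0,0],30],[[0,0,30],[0,0,0],30],[[0,0,50],[0,0,0],30],[[0,0,66],[0,0,0],30],[[0,0,76],[0,0,0],30],[[0,0,83],[0,0,0],30],[[0,0,85],[0,0,0],30],[[0,0,85],[0,0,0],30]])

```text
clock: 11.53
tcp_pos: [0.6154, -0.1885, 0.0451]
orientation: [-0.001, 0.088, 0.996, 0.0]
wrist_force: [-0.0, -1.4, -0.6]
finger_gap: 0.0351
grip_force: 40.2
```

```bash
python3 go.py .6158 -.1892 .029 79.5; python3 -c "
from h import *
cv2.imwrite('pics/s3.png',cv2.resize(imaging.read_camera('side')[160:330,180:400,::-1],None,fx=3,fy=3))"
```

```text
t 11.5333 tcp [ 0.6154 -0.1885  0.0451] yaw 79.92761369329536 gap 0.03505832791306036 F [-0.0344 -1.3893 -0.626 ] grip 40.239422544837
shift mm [-0.5587 -0.6306 16.1407] turn [ 0.0005 -0.0011  0.0075]
```

View pics/s3.png

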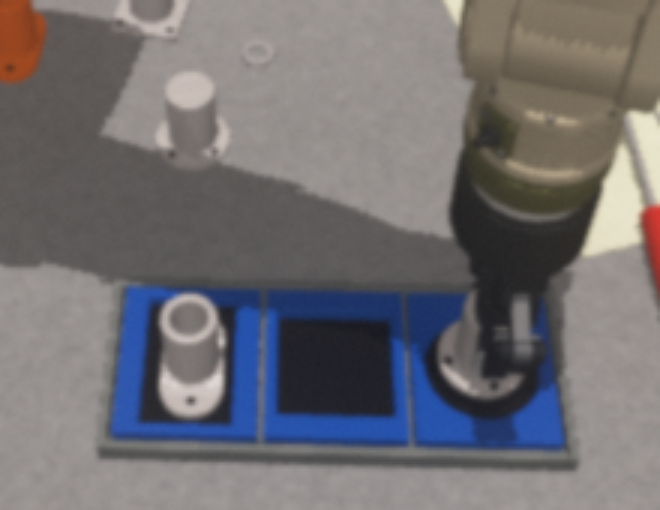

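The long part stands upright in its pocket (crop 190,360). The round flange (485,360) is centred over its own pocket, so I'll lower it.

Call:
step_arm(moves=[[[0,0,4],[0,0,0],30],[[0,0,8],[0,0,0],30],[[0,0,11],[0,0,0],30],[[0,0,13],[0,0,0],30],[[0,0,14],[0,0,0],30],[[0,0,15],[0,0,0],30],[[0,0,15],[0,0,0],30],[[0,0,15],[0,0,0],30]])

```text
clock: 12.25
tcp_pos: [0.6157, -0.1894, 0.0307]
orientation: [0.0, 0.088, 0.996, 0.0]
wrist_force: [0.3, 0.8, -1.5]
finger_gap: 0.0354
grip_force: 40.2
```

```bash
python3 go.py .6158 -.1892 .0288 79.5
```

```text
t 12.25 tcp [ 0.6157 -0.1894  0.0307] yaw 79.87161940533092 gap 0.035366325659398776 F [ 0.2787  0.829  -1.4608] grip 40.23926228284836
shift mm [-0.0743  0.2595  1.9359] turn [0.0001 0.     0.0065]
```

Call:
step_arm(moves=[[[0,0,1],[0,0,0],30],[[0,0,2],[0,0,0],30],[[0,0,2.5],[0,0,0],30],[[0,0,2.5],[0,0,0],36],[[0,0,2.5],[0,0,0],40],[[0,0,2.5],[0,0,0],48],[[0,0,2.5],[0,0,0],56],[[0,0,2.5],[0,0,0],60]])

```text
clock: 12.92
tcp_pos: [0.6157, -0.1894, 0.0281]
orientation: [-0.0, 0.088, 0.996, 0.0]
wrist_force: [0.2, -0.1, -0.1]
finger_gap: 0.0598
grip_force: 0.0
```

Call:
step_arm(moves=[[[0,0,0],[0,0,0],60],[[0,0,-15],[0,0,0],60],[[0,0,-35],[0,0,0],60],[[0,0,-60],[0,0,0],60],[[0,0,-85],[0,0,0],60],[[0,0,-100],[0,0,0],60],[[0,0,-105],[0,0,0],60],[[0,0,-105],[0,0,0],60]])

```text
clock: 13.58
tcp_pos: [0.6167, -0.1898, 0.1348]
orientation: [0.002, 0.088, 0.996, -0.0]
wrist_force: [0.3, 0.3, -0.5]
finger_gap: 0.0599
grip_force: 0.0
```

```bash
python3 go.py .441 .1772 .13 69.2
```

```text
t 13.5833 tcp [ 0.6167 -0.1898  0.1348] yaw 79.87785782682124 gap 0.05994936503100523 F [ 0.279   0.3359 -0.4926] grip 0.0
shift mm [237.4702 330.4516   3.857 ] turn [-0.0004  0.0032  0.1864]
```

Call:
step_arm(moves=[[[14,20,3],[0,0,0.02],65],[[34,47,3],[0,0,0.04],65],[[54,75,3],[0,0,0.07],65],[[75,104,3],[0,0,0.1],65],[[95,132,3],[0,0,0.13],65],[[115,160,3],[0,0,0.16],65],[[135,188,3],[0,0,0.186],65],[[155,216,3],[0,0,0.186],65]])

```text
clock: 14.25
tcp_pos: [0.4989, 0.0518, 0.1285]
orientation: [-0.001, 0.181, 0.983, -0.0]
wrist_force: [-0.8, 0.7, -1.3]
finger_gap: 0.0651
grip_force: 0.0
```

```bash
python3 go.py .441 .1772 .13 69.2
```

```text
t 14.25 tcp [0.4989 0.0518 0.1285] yaw 69.13543010797076 gap 0.06505470490733428 F [-0.7557  0.6558 -1.2755] grip 0.0
shift mm [98.8069 96.5282 -1.3191] turn [-0.0007 -0.0026 -0.0011]
```

Call:
step_arm(moves=[[[25,24,-1],[0,0,0],65],[[48,47,-1],[0,0,0],65],[[70,68,-1],[0,0,0],65],[[86,84,-1],[0,0,0],65],[[95,92,-1],[0,0,0],65],[[98,95,-1],[0,0,0],65],[[98,95,-1],[0,0,0],65],[[98,95,-1],[0,0,0],65]])

```text
clock: 14.92
tcp_pos: [0.4435, 0.1734, 0.1308]
orientation: [-0.0, 0.181, 0.984, -0.0]
wrist_force: [0.3, 0.5, 0.2]
finger_gap: 0.0647
grip_force: 0.0
```

Call:
step_arm(moves=[[[0,0,25],[0,0,0],65],[[0,0,50],[0,0,0],65],[[0,0,75],[0,0,0],65],[[0,0,92],[0,0,0],65],[[0,0,101],[0,0,0],65],[[0,0,107],[0,0,0],65],[[0,0,107],[0,0,0],65],[[0,0,107],[0,0,0],65]])

```text
clock: 15.58
tcp_pos: [0.4439, 0.1737, 0.0247]
orientation: [0.0, 0.181, 0.984, 0.0]
wrist_force: [0.2, -0.2, -0.0]
finger_gap: 0.0654
grip_force: 0.0
```

```bash
python3 go.py .441 .1772 .0195 69.2
```

```text
t 15.5833 tcp [0.4439 0.1737 0.0247] yaw 69.16728540668323 gap 0.0654391188757544 F [ 0.2021 -0.2026 -0.0172] grip 0.0
shift mm [3.9953 2.2301 5.2239] turn [ 0.0003  0.0006 -0.0006]
```

Call:
step_arm(moves=[[[4,2,4],[0,0,0],65],[[4,2,4],[0,0,0],60],[[4,2,4],[0,0,0],45],[[4,2,4],[0,0,0],30],[[4,2,4],[0,0,0],30],[[4,2,4],[0,0,0],30],[[4,2,4],[0,0,0],30],[[4,2,4],[0,0,0],30]])

```text
clock: 16.25
tcp_pos: [0.4406, 0.1776, 0.0209]
orientation: [0.0, 0.18, 0.984, 0.0]
wrist_force: [-0.1, 0.2, 6.4]
finger_gap: 0.0345
grip_force: 40.5
```

Call:
step_arm(moves=[[[0,0,-8],[0,0,0],30],[[0,0,-25],[0,0,0],30],[[0,0,-50],[0,0,0],30],[[0,0,-78],[0,0,0],30],[[0,0,-98],[0,0,0],30],[[0,0,-108],[0,0,0],30],[[0,0,-111],[0,0,0],30],[[0,0,-111],[0,0,0],30]])

```text
clock: 16.92
tcp_pos: [0.4403, 0.1773, 0.1315]
orientation: [0.0, 0.18, 0.984, 0.0]
wrist_force: [-0.4, -0.4, -0.8]
finger_gap: 0.0337
grip_force: 40.0
```

```bash
python3 go.py .5237 -.172 .13 79.5
```

```text
t 16.9167 tcp [0.4403 0.1773 0.1315] yaw 69.21860845829312 gap 0.033737947807011386 F [-0.4178 -0.4078 -0.798 ] grip 40.03020049072802
shift mm [-201.9253 -297.0305    1.5264] turn [ 0.0004  0.0008 -0.1794]
```

Call:
step_arm(moves=[[[-5,-8,0],[0,0,0],30],[[-16,-23,0],[0,0,-0.02],30],[[-30,-44,0],[0,0,-0.04],30],[[-45,-66,0],[0,0,-0.06],30],[[-60,-88,0],[0,0,-0.08],30],[[-75,-110,0],[0,0,-0.1],30],[[-90,-132,0],[0,0,-0.12],30],[[-105,-154,0],[0,0,-0.14],30]])

```text
clock: 17.58
tcp_pos: [0.4823, -0.0056, 0.1294]
orientation: [-0.002, 0.111, 0.994, 0.0]
wrist_force: [0.7, 0.4, -1.1]
finger_gap: 0.0342
grip_force: 40.0
```

```bash
python3 go.py .5237 -.172 .13 79.5
```

```text
t 17.5833 tcp [ 0.4823 -0.0056  0.1294] yaw 77.28446437627558 gap 0.03420259142092284 F [ 0.6748  0.3503 -1.0514] grip 40.014477730728686
shift mm [ -76.9582 -153.204    -0.8447] turn [-0.0003 -0.0034 -0.0387]
```

Call:
step_arm(moves=[[[-13,-26,0],[0,0,-0.02],30],[[-27,-53,0],[0,0,-0.039],30],[[-41,-81,0],[0,0,-0.039],30],[[-54,-107,0],[0,0,-0.039],30],[[-65,-130,0],[0,0,-0.039],30],[[-73,-145,0],[0,0,-0.039],30],[[-77,-152,0],[0,0,-0.039],30],[[-77,-152,0],[0,0,-0.039],30]])

```text
clock: 18.25
tcp_pos: [0.5249, -0.1705, 0.13]
orientation: [-0.001, 0.093, 0.996, 0.0]
wrist_force: [0.8, -0.5, -0.6]
finger_gap: 0.0341
grip_force: 40.1
```

Call:
step_arm(moves=[[[0,0,10],[0,0,0],30],[[0,0,30],[0,0,0],30],[[0,0,50],[0,0,0],30],[[0,0,66],[0,0,0],30],[[0,0,76],[0,0,0],30],[[0,0,83],[0,0,0],30],[[0,0,85],[0,0,0],30],[[0,0,85],[0,0,0],30]])

```text
clock: 18.92
tcp_pos: [0.525, -0.1684, 0.046]
orientation: [-0.0, 0.091, 0.996, 0.0]
wrist_force: [0.3, 0.5, -0.5]
finger_gap: 0.0343
grip_force: 40.1
```

```bash
python3 go.py .5237 -.172 .029 79.5; python3 -c "
from h import *
cv2.imwrite('pics/s4.png',cv2.resize(imaging.read_camera('side')[160:330,180:400,::-1],None,fx=3,fy=3))"
```

```text
t 18.9167 tcp [ 0.525  -0.1684  0.046 ] yaw 79.52419905595835 gap 0.03430233760935266 F [ 0.2624  0.4903 -0.5121] grip 40.07085184101015
shift mm [ 0.5689 -3.7747 16.9543] turn [ 0.0004 -0.0006  0.0004]
```

View pics/s4.png

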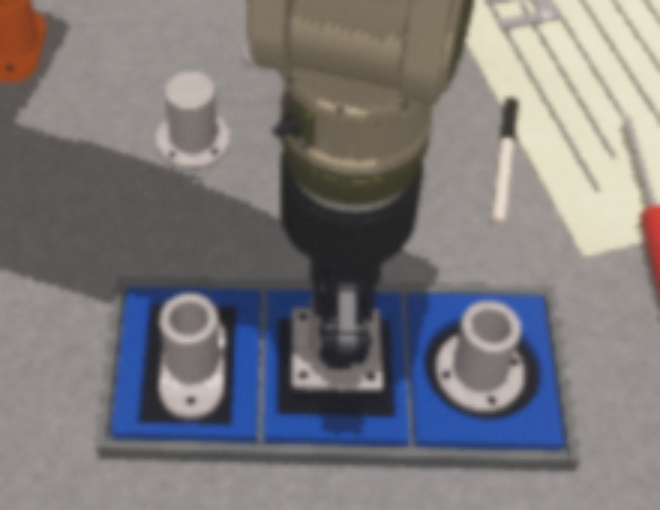

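The round part stands in its pocket (crop 487,350). The square flange (337,350) is aligned over the square pocket, about 17 mm high and 3–4 mm off centre.

Call:
step_arm(moves=[[[0,-2,2],[0,0,0],30],[[0,-3,6],[0,0,0],30],[[0,-3,10],[0,0,0],30],[[0,-3,12],[0,0,0],30],[[0,-3,14],[0,0,0],30],[[0,-3,15],[0,0,0],30],[[0,-3,15],[0,0,0],30],[[0,-3,15],[0,0,0],30]])

```text
clock: 19.63
tcp_pos: [0.5246, -0.1721, 0.0312]
orientation: [-0.0, 0.092, 0.996, 0.0]
wrist_force: [-0.1, 0.6, -1.1]
finger_gap: 0.0343
grip_force: 40.1
```

```bash
python3 go.py .5237 -.172 .0287 79.5
```

```text
t 19.6333 tcp [ 0.5246 -0.1721  0.0312] yaw 79.47095169803441 gap 0.03425440758093452 F [-0.126   0.5731 -1.1312] grip 40.073537710122764
shift mm [ 0.8807 -0.0955  2.4605] turn [ 0.0002 -0.0001 -0.0005]
```

Call:
step_arm(moves=[[[0,0,1],[0,0,0],30],[[0,0,2],[0,0,0],30],[[0,0,3],[0,0,0],30],[[0,0,3],[0,0,0],36],[[0,0,3],[0,0,0],40],[[0,0,3],[0,0,0],48],[[0,0,3],[0,0,0],56],[[0,0,3],[0,0,0],60]])

```text
clock: 20.3
tcp_pos: [0.5246, -0.1721, 0.0282]
orientation: [0.0, 0.092, 0.996, 0.0]
wrist_force: [-0.2, 0.0, -0.3]
finger_gap: 0.0602
grip_force: 0.0
```

Call:
step_arm(moves=[[[0,0,0],[0,0,0],60],[[0,0,-15],[0,0,0],60],[[0,0,-35],[0,0,0],60],[[0,0,-60],[0,0,0],60],[[0,0,-90],[0,0,0],60],[[0,0,-120],[0,0,0],60],[[0,0,-150],[0,0,0],60],[[0,0,-150],[0,0,0],60]])

```text
clock: 20.97
tcp_pos: [0.5277, -0.1735, 0.1847]
orientation: [0.005, 0.092, 0.996, -0.002]
wrist_force: [1.1, -1.0, 0.8]
finger_gap: 0.0599
grip_force: 0.0
```

```bash
python3 -c "
from h import *
a=imaging.read_camera('side')[70:330,170:400,::-1]
cv2.imwrite('pics/s5.png',cv2.resize(a,None,fx=2.2,fy=2.2))"
```

```text
(no output)
```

View pics/s5.png

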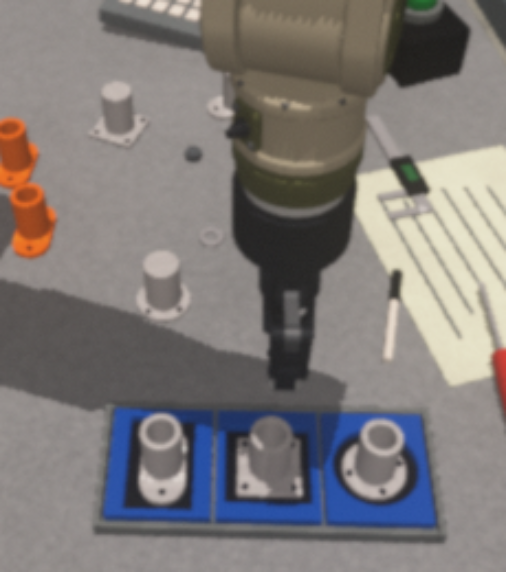

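All three bored parts stand upright in their matching pockets (crop 162,455; 271,460; 380,455). The blanks are untouched and the gripper is clear, so I'm handing in.

```bash
python3 -c "
from workcell import env
print(env.hand_in())"
```

```text
the job is handed in; nothing more can be done
None
```

The three bored parts stand upright in their matching pockets and the three blanks were left where they stood; I handed the job in at about 21 s, and `env.hand_in()` returned no verdict.

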